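# Take the flat battery off the sampling pump and put it on charge

## Task

The battery on the portable sampling pump is flat: slide the steel safety catch fully aside, press the release button it uncovered fully down, and push the pack along its rails until it breaks free and meets the end stop. Then lift it straight out there and lower it gently into the open bay of the charger, its contact stud in the slot, sitting flat on the bay floor, and let go. Do not disturb the other things on the bench.

Things in the scene. Friction and masses are not known exactly. Their poses are not given: they have to be found in the camera images.
- pump: Portable sampling pump, fixed: grey case 340 mm (y) x 210 mm (x), origin under its middle, z up. Deck 75 mm above the bench; a grey motor tower stands 75 mm above the deck from y = +98 mm to the +y end. Two aluminium rails 15 mm high run along y on the deck and carry the battery pack; beside them (+x) are the safety catch and release button.
- rail (a point): Point on the pump's deck under the middle of the battery pack when the pack is fully home. Axes as the pump's. Rails' outer faces at x = +-58 mm. Broken lips on the rails hold the pack's foot tabs down. A black terminal block 42 mm high stands from y = +67 to +100 mm, the tower from +118 mm.
- lift_out (a point): Point on the deck 55 mm along the pump's -y from rail, under the pack's middle when the pack has met the stop hidden beneath it. There the foot tabs stand in the gaps of the lips (7 mm leeway along the rails, 3 mm sideways) and the pack lifts straight up; its tabs are clear 16 mm up.
- catch (a joint): Safety catch of the pump: flat steel shutter 50 x 64 mm that covers the release button and slides along the pump's +y. 0 = button fully covered, 0.060 m = fully aside (end of travel). About 2 to 4 N moves it; it stays where it is left. It starts shut or up to 6 mm open.
- catch_grip (a point): Middle of the upright thumb ridge across the shutter: 42 mm long in the pump's x, 10 mm thick in y, 19 mm high; the point lies 9 mm below the ridge's top and 10 mm above the plate (29 mm above the deck). Pinch or push it. Axes as the pump's. The pack's ridge, 75 mm above the deck, is 80 mm away in -x.
- pack_grip (a point): Middle of the moulded grip ridge on top of the loose black battery pack (0.5 to 0.7 kg): ridge 34 mm wide (x), 90 mm long (y), 30 mm high; the point is 15 mm below the ridge's top, 15 mm above the pack's flat shoulder, 60 mm above its underside. At home the pack's axes are the pump's. Any way of pushing the pack will do.
- pack: The whole pack: 76 mm wide (94 mm over its foot tabs), 130 mm long (y), 75 mm high; origin in the middle of its underside, z up; a round steel contact stud projects 26 mm at its +y end. On the pump, contact clips hold it with about 8 to 14 N until it has moved some 9 mm along the pump's -y; then 1 to 3 N slides it (more if pressed down), 55 mm in all.
- bay (a point): Middle of the floor of the charger's open bay, 22 mm above the bench (fixed grey unit 124 x 200 mm). y along the bay, z up. Bay 108 x 144 mm inside (7 mm clear of the pack all round), walls 14 mm high; at the +y end a 20 mm wall with a 34 mm wide slot for the stud, then a 34 mm hump from y = +100 mm. Seated, the grip point is 60 mm above this point and the pack's +y is this +y.
- button (a joint): Release button, black round cap 34 mm across: 0 = up, 0.010 m = fully pressed. About 2.5 to 4 N moves it, it then meets a hard bottom and stays down. Pressed, it draws down a steel bolt that otherwise blocks the pack's sliding.
- button_top (a point): Centre of the button cap's top face, 12 mm above the deck when up (2 mm when fully pressed). It moves straight down. The catch guides, 23 mm high above the deck, stand 24 mm either side of it in x. The far (+y) edge of the free space is the shutter, 28 mm away when fully aside.
- jar: Bystander: glass sample jar, 68 mm wide, 95 mm high, standing near the charger. Leave alone.
- tape: Bystander: roll core lying flat near the charger, 90 mm wide, 22 mm high. Leave alone.
- beaker: Bystander: clear beaker, 84 mm wide, 105 mm high, behind. Leave alone.
- camera: Bystander: black camera, 125 mm wide, about 90 mm high, behind. Leave alone.
- brush: Bystander: brush, 180 mm long, lying behind. Leave alone.
Mind the look-alikes: they are no part of the job. What is shaped like the pack but purple is not meant.

How it is judged:
By the outcome, as a careful person would: the job done as asked, in the order asked, and still so for the second after the job is handed in, with the robot touching nothing.
It also fails if it takes over 64 s, if anything falls off the work surface, if the arm or the gripper's body presses on something with over 40 N, if the wrist force passes 120 N, or if a joint passes its speed limit or range.

## Robot

A 7-joint arm with a two-finger parallel gripper is mounted at the origin on the work surface. World frame = base frame: x ahead of the robot, y to its left, z up, the work surface at z = 0. Lengths are in m, angles in degrees, forces in N, time in s.
With the tool pointing down it reaches from about 0.4 to 0.875 m from the base axis. Payload 19.3 kg.
Tool frame: the origin (TCP) lies on the centre line of the jaws, within the pads' length; the fingertips stand 19 mm ahead of it and the grasp point (between the pads) is the TCP; z points along the fingers, y is the line along which they close (so a half turn about z gives the same grasp; the last joint's range is limited). The gripper opens to 85 mm and grips with 20 to 120 N. Pads are 22 mm wide; open, the fingers measure 114 mm over their backs; the gripper's body (76 mm by 85 mm) begins 54 mm behind the grasp point. The pads swing forward as they close: fully open they stand 13 mm farther back than shut.
Start: joints at [68.514, 29.874, -2.08, 91.645, 1.215, 58.505, -6.463], TCP at [0.188, -0.596, 0.25] pointing down, gripper open.
Joint ranges: [-166.77, 166.77], [-17.47, 122.26], [-85.68, 81.53], [9.62, 139.38], [-72.42, 252.41], [9.2, 110.78], [-144.41, 144.41]. Speed limits (degrees/s): [108.29, 108.29, 136.94, 136.94, 172.46, 172.46, 172.46].

## Interface

Orientations are given as a 3x3 rotation matrix whose columns are the frame's x, y, z axes.
In Python, from workcell import env gives the robot as it stands.
- The arm moves only by the shell command python3 -m jog 'ROWS'. ROWS is JSON, a list of rows, each a list of 7 numbers: the shift along the tool's x, y, z in units of 1000 mm (1.0 is 1000 mm), then the turn, a rotation vector about the tool's x, y, z in units of pi/2 rad (1.0 is pi/2 rad), then the opening in per cent of the stroke, from 0 (shut) to 100 (fully open). A call has 1 to 10 rows; each row is the pose to reach, as a shift and turn from the pose commanded when the call began, along the tool's axes at that moment; what a row does not reach only later rows make up. A row lasts 1/12 s, in which the tool goes at most 41.7 mm and 7.16 degrees, less where a joint would pass 70% of its speed; a pose out of reach is approached as far as the arm can. A call with a number of a shift or a turn outside -1 to 1 is refused whole. A call with a gripper value outside its range is refused whole. The fingers move at their own pace and stop on an object; the grip force is fixed at half the most. Time passes only in rows, so rows that repeat a pose let the fingers close. It gives the time, the measured TCP pose, the force, the opening and the grip force at its end, in the units of the state.
- env.state(): the state, without advancing time (a new reading comes with each control period).
- env.capture(name): name is "scene" or "top" or "wrist"; returns (picture, depth): 384x512x3 uint8, red, green, blue; 384x512 float32, m along the optical axis (not along the pixel's ray), 0 where there is no reading.
- env.camera_params(name): a dict with "fx", "fy", "cx", "cy" (pixels), "world_to_cam" (4x4, takes a point from world to camera coordinates); the wrist camera has in their place "T_tool_cam" (4x4, takes a point from camera to tool coordinates, whose origin is the TCP and whose axes are the flange's). Camera axes: x right, y down, z forward; pixel columns grow to the right and rows downward; lengths in m; the calibration is good to about 2 mm. A picture is of the moment at which its call begins: read the wrist's pose just before it. camera_params takes no time and is no camera call.
- env.close_job(): hands the job in; it is judged then, once.
The state is a dict: "time_s": time; "qpos": joint angles; "joint_vel": joint speeds; "joint_efforts": joint torques, N m; "eef_pos": TCP position; "tool_rot": TCP orientation; "contact_force": force on the tool from outside, world axes, zero at the start; "wrist_torque": the same for the moment, N m; "gripper_width": finger opening in m; "gripper_force": force on a finger pad.
Only numpy, scipy, OpenCV 4.12 (cv2) and the standard library are available. Lean on these libraries where they do the work, as an engineer would, in place of code of your own. Each camera call takes 0.05 s, during which the arm holds its last target. There are 200 camera calls.

## Working session

There is one attempt and no reset: what is moved stays moved. The work goes in short steps, Python scripts to look and compute and a shell command to move; the robot and the scene stay as the last step left them, time stands still between calls to the robot, and variables do not carry over. Pictures are saved under pics/ and viewed, at most 10 in all, crops included, and the job is handed in when it is done.

```bash
ls; mkdir -p pics
python3 - <<'E'
from workcell import env
import cv2,numpy as np
s=env.state();print({k:np.round(v,4).tolist() for k,v in s.items()})
for n in("scene","top"):
    p,d=env.capture(n);cv2.imwrite(f"pics/{n}0.png",p[:,:,::-1]);np.savez(f"{n}0.npz",p=p,d=d)
    c=env.camera_params(n);print(n,c)
a=cv2.imread("pics/scene0.png");b=cv2.imread("pics/top0.png")
print(env.camera_params("wrist"))
E
```

```text
pics
{'time_s': 0.0, 'qpos': [68.5154, 29.9115, -2.0802, 91.6728, 1.2136, 58.503, -6.4634], 'joint_vel': [0.0542, 0.0366, -0.0798, -0.0142, 0.0475, -0.0993, 0.1362], 'joint_efforts': [-0.0018, -92.7116, 1.9773, -36.9934, 0.0174, 0.0081, -0.0], 'eef_pos': [0.1874, -0.5959, 0.2497], 'tool_rot': [[0.9539, 0.3, -0.0004], [0.3, -0.9539, 0.0011], [-0.0001, -0.0011, -1.0]], 'contact_force': [-0.6421, -0.5938, -0.1371], 'wrist_torque': [-0.0519, 0.0251, -0.0077], 'gripper_force': 0.0, 'gripper_width': 0.0855}
scene {'fx': 384.82196872346657, 'fy': 384.82196872346657, 'cx': 251.55164600833587, 'cy': 188.64491202748232, 'world_to_cam': array([[-0.77967823,  0.62613498,  0.00753962,  0.49820003],
       [ 0.4809032 ,  0.60645684, -0.63319998, -0.13530716],
       [-0.40104111, -0.49006642, -0.77395151,  1.3022222 ],
       [ 0.        ,  0.        ,  0.        ,  1.        ]])}
top {'fx': 394.6036867209308, 'fy': 394.6036867209308, 'cx': 253.56910399543176, 'cy': 197.7192760250307, 'world_to_cam': array([[-0.01935968, -0.99979017, -0.00669436, -0.12101557],
       [-0.99467882,  0.01993749, -0.10107693,  0.54712553],
       [ 0.10118919,  0.00470192, -0.99485609,  1.33674185],
       [ 0.        ,  0.        ,  0.        ,  1.        ]])}
{'fx': 283.31546726229254, 'fy': 283.31546726229254, 'cx': 259.1842273108208, 'cy': 190.5509320578283, 'T_tool_cam': array([[ 4.80760338e-04, -9.60321949e-01, -2.78893389e-01,
         7.21114453e-02],
       [ 9.99999866e-01,  5.15245027e-04, -5.03448136e-05,
        -8.68867496e-04],
       [ 1.92045661e-04, -2.78893327e-01,  9.60322068e-01,
        -1.23608059e-01],
       [ 0.00000000e+00,  0.00000000e+00,  0.00000000e+00,
         1.00000000e+00]])}
```

View pics/top0.png

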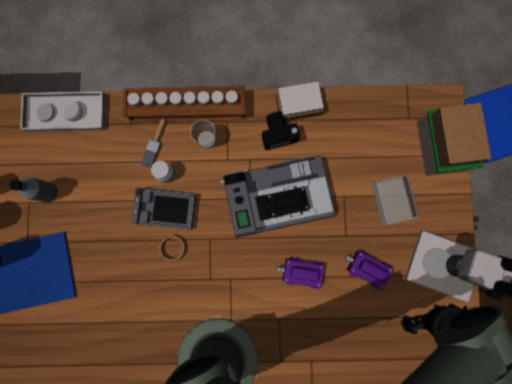

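View pics/scene0.png

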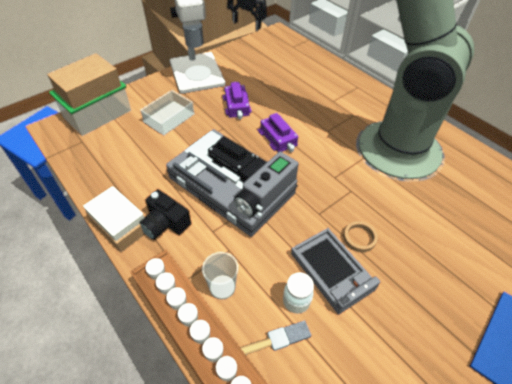

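The top view shows the pump at about (280,195), with its tower to the left (so pump +y ≈ world +y). The charger is at (165,208) with its hump on the left. The two purple look-alikes are at (303,272) and (370,268), and the jar and tape are at (162,170) and (172,247). The scene view agrees.

```bash
cat > h.py <<'E'
import numpy as np,cv2
from workcell import env
def cloud(p,d,c,T_wc):
    v,u=np.mgrid[:d.shape[0],:d.shape[1]]
    P=np.stack([(u-c["cx"])/c["fx"]*d,(v-c["cy"])/c["fy"]*d,d],-1)
    W=P@T_wc[:3,:3].T+T_wc[:3,3]; W[d<=0]=np.nan
    return W
def shot(n,save=None):
    s=env.state(); p,d=env.capture(n); c=env.camera_params(n)
    if n=="wrist":
        T=np.eye(4);T[:3,:3]=s["tool_rot"];T[:3,3]=s["eef_pos"];T=T@c["T_tool_cam"]
    else: T=np.linalg.inv(c["world_to_cam"])
    if save: cv2.imwrite(save,p[:,:,::-1])
    return p,d,c,T,cloud(p,d,c,T)
def rect(W,m):
    pts=W[m][:,:2].astype(np.float32)*1000
    return cv2.minAreaRect(pts),len(pts)
E
python3 - <<'E'
from h import *
z=np.load("top0.npz");c=env.camera_params("top")
W=cloud(z["p"],z["d"],c,np.linalg.inv(c["world_to_cam"]))
def box(r0,r1,c0,c1):
    m=np.zeros(W.shape[:2],bool);m[r0:r1,c0:c1]=1;return m
pu=box(150,240,215,340);ch=box(180,235,128,202)
for nm,b,lo,hi in(("pump",pu,.045,.2),("deck",pu,.066,.085),("tower",pu,.14,.165),("ridgeZ",pu,.11,.137),("ch",ch,.012,.06),("chfloor",ch,.015,.027),("chhump",ch,.047,.07)):
    m=b&(W[...,2]>lo)&(W[...,2]<hi)
    m=cv2.morphologyEx(m.astype(np.uint8),cv2.MORPH_OPEN,np.ones((3,3)))>0
    print(nm,rect(W,m),np.median(W[m][:,2]) if m.any() else 0)
big=cv2.resize(z["p"][150:240,125:345,::-1],None,fx=3.6,fy=3.6,interpolation=cv2.INTER_CUBIC);cv2.imwrite("pics/crop.png",big)
for r in range(185,232,4): print(r,[int(1000*W[r,k,2]) if W[r,k,2]==W[r,k,2] else -1 for k in range(130,200,4)])
E
```

```text
pump (((548.6582641601562, -211.1565399169922), (216.353759765625, 349.1364440917969), 11.153460502624512), 6435) 0.09198990355310244
deck (((554.4690551757812, -251.40835571289062), (209.47801208496094, 267.9191589355469), 11.128056526184082), 2632) 0.07483711831534356
tower (((535.0494995117188, -165.2641143798828), (198.65103149414062, 231.81605529785156), 11.236676216125488), 1581) 0.14962511682479462
ridgeZ (((528.8844604492188, -162.33482360839844), (293.22674560546875, 126.5573501586914), 78.60021209716797), 925) 0.11887099430551862
ch (((531.4417724609375, 175.1290283203125), (200.61703491210938, 158.6773223876953), 83.03999328613281), 2166) 0.02446103028226143
chfloor (((514.0667724609375, 173.44583129882812), (171.1866455078125, 108.2042465209961), 82.94023895263672), 1198) 0.02217743552021234
chhump (((523.7114868164062, 266.5368347167969), (20.98378562927246, 120.88216400146484), 83.11621856689453), 225) 0.055557966756958344
185 [0, 0, -2, -1, -1, 1, -2, 0, -1, 2, 1, -1, 0, 0, -2, -2, 2, 2]
189 [-2, 1, 57, 42, 33, 34, -2, 0, -7, 6, -3, -1, -1, 1, -3, 2, -1, 1]
193 [2, -4, 55, 43, 47, 41, 23, 22, 24, 21, 29, 36, 38, 36, 37, 34, -1, 0]
197 [6, 1, 61, 44, 43, 31, 24, 21, 20, 19, 16, 24, 22, 19, 23, 19, 33, 5]
201 [1, 49, 54, 34, 41, 25, 24, 18, 21, 21, 19, 23, 20, 24, 24, 20, 23, 3]
205 [3, 54, 55, 21, 19, 16, 20, 24, 18, 22, 25, 22, 23, 20, 18, 23, 13, -1]
209 [-3, 58, 53, 18, 23, 25, 20, 15, 25, 21, 21, 21, 20, 22, 24, 23, 8, 0]
213 [0, 57, 56, 39, 40, 25, 24, 24, 25, 28, 21, 21, 22, 26, 26, 34, 1, 1]
217 [1, 55, 47, 39, 44, 20, 27, 28, 23, 25, 21, 26, 22, 20, 21, 36, -2, -2]
221 [2, 59, 39, 40, 42, 23, 23, 19, 20, 18, 22, 21, 18, 20, 20, 38, -1, -3]
225 [-4, -2, 0, 0, -1, 0, 38, 36, 36, 35, 44, 18, 24, 23, 19, 35, 1, -1]
229 [3, 0, 1, 7, 0, -3, 0, -6, 0, 4, -5, 2, 1, 0, -1, 30, -1, -4]
```

View pics/crop.png

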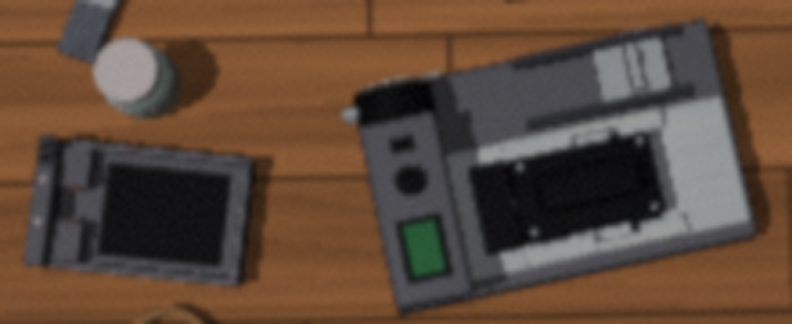

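The crop shows the pump yawed about +11° and the charger about -7°. The shutter ridge is at crop (635,68), and the black pack at (595,185) is at home. Next I'll move over the pump for a close look.

```bash
cat >> h.py <<'E'
def to(pos,yaw=None):
    "print jog shift/turn to world pos, tool x-axis at yaw deg, tool pointing down"
    from scipy.spatial.transform import Rotation as R
    s=env.state();A=np.array(s["tool_rot"]);p=np.array(s["eef_pos"])
    y=np.radians(yaw);B=np.array([[np.cos(y),np.sin(y),0],[np.sin(y),-np.cos(y),0],[0,0,-1]])
    sh=A.T@(np.array(pos)-p);rv=R.from_matrix(A.T@B).as_rotvec()/(np.pi/2)
    print("shift",np.round(sh,4),"turn",np.round(rv,4),"rows>=",np.linalg.norm(sh)/.0417,np.degrees(np.linalg.norm(rv)*np.pi/2)/7.16)
E
python3 -m jog '[[0.465,-0.238,-0.03,0,0,0.07,100],[0.465,-0.238,-0.03,0,0,0.07,100],[0.465,-0.238,-0.03,0,0,0.07,100],[0.465,-0.238,-0.03,0,0,0.07,100],[0.465,-0.238,-0.03,0,0,0.07,100],[0.465,-0.238,-0.03,0,0,0.07,100],[0.465,-0.238,-0.03,0,0,0.07,100],[0.465,-0.238,-0.03,0,0,0.07,100],[0.465,-0.238,-0.03,0,0,0.07,100],[0.465,-0.238,-0.03,0,0,0.07,100]]'
```

```text
time_s: 0.93
eef_pos: [0.4849, -0.3025, 0.2742]
tool_rot: [[0.981, 0.194, -0.0], [0.194, -0.981, 0.0], [-0.0, -0.0, -1.0]]
contact_force: [0.3, -0.4, 0.2]
gripper_width: 0.0852
gripper_force: 0.0
```

```bash
python3 -m jog '[[0.088,-0.057,0,0,0,0,30],[0.088,-0.057,0,0,0,0,30],[0.088,-0.057,0,0,0,0,30],[0.088,-0.057,0,0,0,0,30],[0.088,-0.057,0,0,0,0,30]]'
python3 - <<'E'
from h import *
p,d,c,T,W=shot("wrist","pics/w1.png");np.savez("w1.npz",p=p,d=d,W=W,T=T)
cv2.imwrite("pics/w1b.png",cv2.resize(p[:,:,::-1],None,fx=1.5,fy=1.5,interpolation=cv2.INTER_CUBIC))
E
```

```text
time_s: 1.35
eef_pos: [0.5597, -0.2301, 0.2736]
tool_rot: [[0.981, 0.196, -0.001], [0.196, -0.981, 0.001], [-0.001, -0.001, -1.0]]
contact_force: [-0.5, 0.3, -0.2]
gripper_width: 0.0264
gripper_force: 0.0
```

View pics/w1b.png

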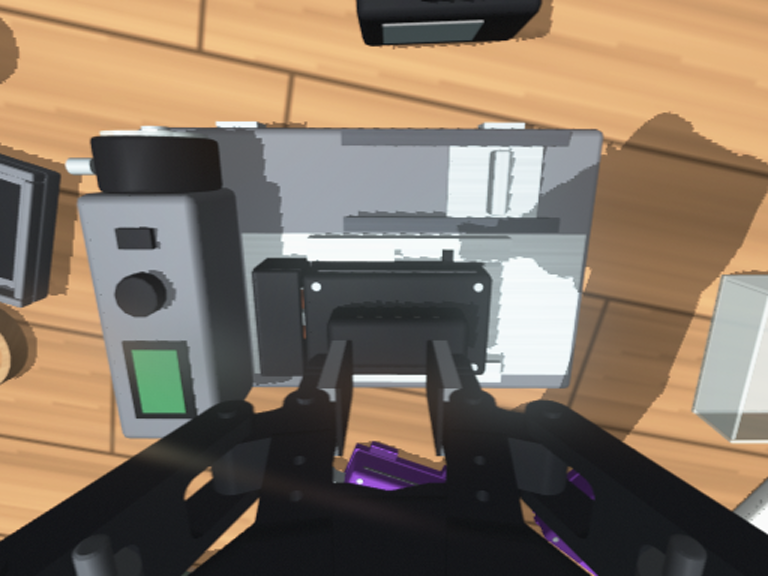

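The wrist view shows the shutter's thumb ridge at (498,182), the shutter plate at (447–543,147–216), the pack shoulder at (305–490,268–370) and the pack ridge at (330–468,308–350). All are in the 1.5x picture.

Run:
```python
from h import *
z=np.load("w1.npz");W=z["W"];T=z["T"]
y=np.radians(11.15);Rp=np.array([[np.cos(y),-np.sin(y)],[np.sin(y),np.cos(y)]]);o=np.array([.5487,-.2112])
def reg(x0,x1,y0,y1):
    m=np.zeros(W.shape[:2],bool);m[int(y0/1.5):int(y1/1.5),int(x0/1.5):int(x1/1.5)]=1;return m
def rep(n,m):
    q=(W[m][:,:2]-o)@Rp*1000
    print(n,m.sum(),"rect",np.round(cv2.minAreaRect((W[m][:,:2]*1000).astype(np.float32))[2],1),"x",np.percentile(q[:,0],[1,50,99]).round(1),"y",np.percentile(q[:,1],[1,50,99]).round(1),"z",np.round(np.median(W[m][:,2])*1000,1))
Z=W[...,2]
rep("catchridge",reg(480,520,140,225)&(Z>.105)&(Z<.13))
rep("plate",reg(440,550,140,225)&(Z>.085)&(Z<.1))
rep("shoulder",reg(300,495,262,375)&(Z>.125)&(Z<.143))
rep("shoulder/left of fingers",reg(470,495,262,375)&(Z>.125)&(Z<.143))
rep("packridge",reg(320,475,300,350)&(Z>.155)&(Z<.175))
rep("deckedge",reg(560,610,120,395)&(Z>.068)&(Z<.082))
rep("tower",reg(60,250,190,440)&(Z>.143)&(Z<.157))
rep("topedge deck",reg(270,600,120,145)&(Z>.068)&(Z<.082))
r=int(182/1.5)
print([int(1000*v) for v in Z[r,310:356]])
print(np.round(Z[int(200/1.5):int(350/1.5):3,int(400/1.5)]*1000))
# pixel ray to height
def ray(u,v,h):
    c=env.camera_params("wrist");D=T[:3,:3]@np.array([(u/1.5-c["cx"])/c["fx"],(v/1.5-c["cy"])/c["fy"],1]);C=T[:3,3]
    P=C+D*(h-C[2])/D[2];return P[:2].round(4),((P[:2]-o)@Rp*1000).round(1)
for n,u,v,h in(("cr",490,152,.113),("cr",510,152,.113),("cr",490,214,.113),("cr",510,214,.113),("sh UL",305,266,.135),("sh UR",491,268,.135),("sh LR",486,372,.135),("ridge UL",331,308,.165),("ridge UR",467,308,.165)):print(n,*ray(u,v,h))
```

```text
catchridge 496 rect 11.3 x [46.1 67.3 86.9] y [-96.6 -90.9 -86.8] z 112.7
plate 3047 rect 11.4 x [38.  66.6 93.9] y [-125.2  -86.6  -57.2] z 94.3
shoulder 515 rect 11.0 x [-15.6 -14.3 -13.1] y [-67.2 -25.2  17.4] z 135.1Traceback (most recent call last):
  File "<stdin>", line 13, in <module>
  File "<stdin>", line 8, in rep
    return _quantile_unchecked(
        a, q, axis, out, overwrite_input, method, keepdims, weights)
    return _ureduce(a,
                    func=_quantile_ureduce_func,
    ...<5 lines>...
                    overwrite_input=overwrite_input,
                    method=method)
    r = func(a, **kwargs)
    result = _quantile(arr,
                       quantiles=q,
    ...<2 lines>...
                       out=out,
                       weights=wgt)
    slices_having_nans = np.isnan(arr[-1, ...])
                                  ~~~^^^^^^^^^
IndexError: index -1 is out of bounds for axis 0 with size 0
```

Run:
```python
from h import *
to([.6317,-.2883,.145],11.25)
to([.6317,-.2883,.116],11.25)
```

```text
shift [0.0605 0.0699 0.1287] turn [-0.0001  0.0006 -0.0008] rows>= 3.8000582806135577 0.012604152882563306
shift [0.0606 0.0699 0.1577] turn [-0.0001  0.0006 -0.0008] rows>= 4.383875819815383 0.012604152882563306
```

```bash
python3 -m jog '[[0.0605,0.07,0.05,0,0,0,40],[0.0605,0.07,0.05,0,0,0,40],[0.0605,0.07,0.05,0,0,0,40],[0.0605,0.07,0.128,0,0,0,40],[0.0605,0.07,0.128,0,0,0,40],[0.0605,0.07,0.14,0,0,0,40],[0.0605,0.07,0.149,0,0,0,40],[0.0605,0.07,0.156,0,0,0,40],[0.0605,0.07,0.156,0,0,0,40]]'
```

```text
time_s: 2.15
eef_pos: [0.6321, -0.2888, 0.1187]
tool_rot: [[0.981, 0.193, 0.0], [0.193, -0.981, -0.0], [0.0, 0.0, -1.0]]
contact_force: [0.0, 1.1, 0.4]
gripper_width: 0.0345
gripper_force: 0.0
```

Close on the ridge.

```bash
python3 -m jog '[[0,0,0.001,0,0,0,0],[0,0,0.001,0,0,0,0],[0,0,0.001,0,0,0,0],[0,0,0.001,0,0,0,0]]'
```

```text
time_s: 2.48
eef_pos: [0.6327, -0.2887, 0.119]
tool_rot: [[0.981, 0.193, 0.002], [0.193, -0.981, -0.001], [0.002, 0.001, -1.0]]
contact_force: [-1.5, -0.1, 6.5]
gripper_width: 0.0083
gripper_force: 61.0
```

```bash
python3 -m jog '[[0,-0.015,-0.001,0,0,0,0],[0,-0.03,-0.001,0,0,0,0],[0,-0.045,-0.001,0,0,0,0],[0,-0.05,-0.001,0,0,0,0],[0,-0.05,-0.001,0,0,0,0]]'; python3 -m jog '[[0,-0.003,0,0,0,0,0],[0,-0.006,0,0,0,0,0],[0,-0.006,0,0,0,0,0]]'
```

```text
time_s: 2.9
eef_pos: [0.6227, -0.2376, 0.1191]
tool_rot: [[0.981, 0.195, 0.001], [0.195, -0.981, 0.0], [0.001, -0.0, -1.0]]
contact_force: [0.9, 1.4, 2.0]
gripper_width: 0.0084
gripper_force: 61.8
time_s: 3.15
eef_pos: [0.6223, -0.236, 0.1191]
tool_rot: [[0.981, 0.192, 0.003], [0.192, -0.981, -0.003], [0.003, 0.004, -1.0]]
contact_force: [7.7, -9.5, 0.1]
gripper_width: 0.0084
gripper_force: 61.7
```

```bash
python3 -m jog '[[0,-0.004,0,0,0,0,0],[0,-0.004,0,0,0,0,0]]';python3 -m jog '[[0,0.007,0,0,0,0,0],[0,0.007,0,0,0,0,40],[0,0.007,0,0,0,0,40],[0,0.007,0,0,0,0,40],[0,0.007,-0.04,0,0,0,40],[0,0.007,-0.07,0,0,0,40],[0,0.06,-0.08,0,0,0,0],[0,0.06,-0.08,0,0,0,0],[0,0.06,-0.08,0,0,0,0]]'
python3 - <<'E'
from h import *
p,d,c,T,W=shot("wrist","pics/w2.png");np.savez("w2.npz",p=p,d=d,W=W,T=T)
cv2.imwrite("pics/w2b.png",cv2.resize(p[:,:,::-1],None,fx=1.5,fy=1.5,interpolation=cv2.INTER_CUBIC))
E
```

```text
time_s: 3.32
eef_pos: [0.6221, -0.2355, 0.1191]
tool_rot: [[0.982, 0.19, 0.006], [0.19, -0.982, -0.008], [0.004, 0.009, -1.0]]
contact_force: [16.1, -27.0, -9.6]
gripper_width: 0.008
gripper_force: 60.6
time_s: 4.07
eef_pos: [0.6318, -0.2922, 0.1992]
tool_rot: [[0.982, 0.19, 0.001], [0.19, -0.982, -0.002], [0.0, 0.002, -1.0]]
contact_force: [-0.3, 0.9, 0.4]
gripper_width: 0.0001
gripper_force: 0.0
```

View pics/w2b.png

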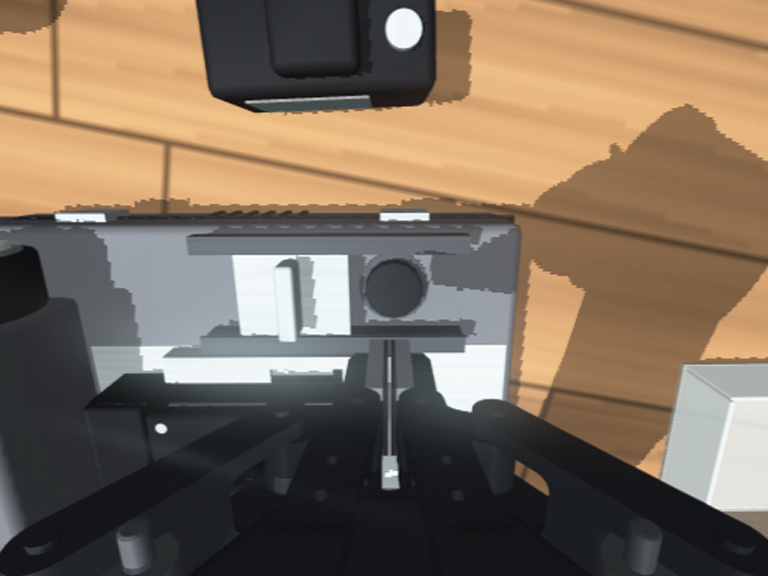

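The shutter is fully aside, with its ridge at (287,300). The uncovered round button is at (394,288).

```bash
cat >> h.py <<'E'
o=np.array([.5487,-.2112]);_y=np.radians(11.25);Rp=np.array([[np.cos(_y),-np.sin(_y)],[np.sin(_y),np.cos(_y)]])
def ray(T,u,v,h):
    c=env.camera_params("wrist");D=T[:3,:3]@np.array([(u/1.5-c["cx"])/c["fx"],(v/1.5-c["cy"])/c["fy"],1]);C=T[:3,3]
    P=C+D*(h-C[2])/D[2];return P[:2].round(4),((P[:2]-o)@Rp*1000).round(1)
E
python3 - <<'E'
from h import *
z=np.load("w2.npz");W=z["W"];T=z["T"]
b=W[int(270/1.5):int(306/1.5),int(376/1.5):int(412/1.5)].reshape(-1,3);h=np.nanmedian(b[:,2]);print("button z",h)
m=np.abs(W[...,2]-h)<.004;m[:int(250/1.5)]=0;m[int(325/1.5):]=0;m[:,:int(355/1.5)]=0;m[:,int(430/1.5):]=0
q=W[m];print(m.sum(),(q.min(0)+q.max(0))/2,np.ptp(q,0),np.median(q,0))
P,pp=ray(T,394,288,h);print(P,pp)
e,ep=ray(T,350,290,.094);print("shutter edge",ep)
to([P[0],P[1],.135],11.25)
w=np.load("w1.npz")["W"]
E
```

```text
button z 0.08704000468380106
1111 [ 0.63320681 -0.29428051  0.08612622] [0.03306413 0.03325494 0.00554806] [ 0.63385226 -0.29422555  0.08692015]
[ 0.6345 -0.294 ] [ 67.9 -98. ]
shutter edge [ 69.  -73.1]
shift [0.0019 0.0046 0.0633] turn [ 0.0003  0.0001 -0.0023] rows>= 1.523770241760397 0.02886930324353892
```

```bash
python3 -m jog '[[0.0015,0.0022,0.035,0,0,0,0],[0.0015,0.0022,0.07,0,0,0,0],[0.0015,0.0022,0.085,0,0,0,0],[0.0015,0.0022,0.09,0,0,0,0],[0.0015,0.0022,0.096,0,0,0,0],[0.0015,0.0022,0.1,0,0,0,0],[0.0015,0.0022,0.1,0,0,0,0]]'; python3 -m jog '[[0,0,0.002,0,0,0,0],[0,0,0.002,0,0,0,0]]';python3 -m jog '[[0,0,0.002,0,0,0,0],[0,0,0.002,0,0,0,0]]'
```

```text
time_s: 4.7
eef_pos: [0.6343, -0.2898, 0.0986]
tool_rot: [[0.981, 0.194, 0.001], [0.194, -0.981, -0.0], [0.001, 0.0, -1.0]]
contact_force: [0.3, -0.5, 0.5]
gripper_width: -0.0001
gripper_force: 0.0
time_s: 4.87
eef_pos: [0.6345, -0.2902, 0.097]
tool_rot: [[0.981, 0.194, 0.001], [0.194, -0.981, -0.0], [0.001, 0.001, -1.0]]
contact_force: [0.5, -0.0, -0.1]
gripper_width: 0.0001
gripper_force: 0.2
time_s: 5.03
eef_pos: [0.6346, -0.2904, 0.096]
tool_rot: [[0.981, 0.193, 0.002], [0.193, -0.981, -0.001], [0.002, 0.001, -1.0]]
contact_force: [-4.0, 2.3, 14.9]
gripper_width: 0.0001
gripper_force: 8.1
```

```bash
python3 -m jog '[[0,0,0.001,0,0,0,0],[0,0,0.001,0,0,0,0]]';python3 -m jog '[[0,0,-0.04,0,0,0,0],[0,0,-0.08,0,0,0,0],[0,0,-0.1,0,0,0,0],[0,0,-0.1,0,0,0,0],[0,0,-0.1,0,0,0,0]]'
python3 - <<'E'
from h import *
p,d,c,T,W=shot("wrist","pics/w3.png");np.savez("w3.npz",p=p,d=d,W=W,T=T)
q=W.reshape(-1,3);q=q[np.hypot(q[:,0]-.6335,q[:,1]+.2941)<.012];print("button z",np.median(q[:,2]),len(q))
a=np.linalg.norm(W[...,:2]-[.6335,-.2941],axis=-1)
to([.56,-.23,.2],11.25)
E
```

```text
time_s: 5.2
eef_pos: [0.6347, -0.2903, 0.0958]
tool_rot: [[0.981, 0.193, 0.002], [0.193, -0.981, -0.001], [0.002, 0.001, -1.0]]
contact_force: [-8.9, 5.5, 29.4]
gripper_width: -0.0002
gripper_force: 14.5
time_s: 5.62
eef_pos: [0.6345, -0.2906, 0.1949]
tool_rot: [[0.981, 0.193, 0.002], [0.193, -0.981, -0.001], [0.002, 0.002, -1.0]]
contact_force: [0.4, -0.1, -1.0]
gripper_width: 0.0003
gripper_force: 0.0
button z 0.21305083797271365 1625
shift [-0.0609 -0.0734 -0.0066] turn [ 0.0002 -0.0002 -0.001 ] rows>= 2.291740259577816 0.013013970099703141
```

Run:
```python
from h import *
z=np.load("w3.npz");W=z["W"];q=W.reshape(-1,3);q=q[(np.hypot(q[:,0]-.6335,q[:,1]+.2941)<.012)&(q[:,2]<.1)];print("button z",np.median(q[:,2]),len(q))
z=np.load("w1.npz");W=z["W"];T=z["T"];Z=W[...,2]
for n,u,v,h in(("sh UL",305,266,.135),("sh UR",491,268,.135),("sh LR",486,372,.135),("ridge UL",331,308,.165),("ridge UR",467,308,.165)):print(n,*ray(T,u,v,h))
print((Z[195:240:4,205:330:8]*1000).round())
z=np.load("top0.npz");c=env.camera_params("top")
W=cloud(z["p"],z["d"],c,np.linalg.inv(c["world_to_cam"]))
m=np.zeros(W.shape[:2],bool);m[180:222,255:315]=1
for lo,hi in((.126,.145),(.156,.175)):
    k=m&(W[...,2]>lo)&(W[...,2]<hi);q=(W[k][:,:2]-o)@Rp*1000
    print(k.sum(),np.percentile(q,[2,50,98],axis=0).round(1),cv2.minAreaRect((W[k][:,:2]*1000).astype(np.float32)))
```

```text
button z 0.07698406324166313 545
sh UL [ 0.5577 -0.1752] [15.9 33.6]
sh UR [ 0.5796 -0.2911] [ 14.7 -84.4]
sh LR [ 0.5083 -0.3069] [-58.3 -86. ]
ridge UL [ 0.5442 -0.198 ] [-1.8 13.8]
ridge UR [ 0.5597 -0.2751] [ -1.7 -64.8]
[[120. 120. 119. 121. 119. 121. 119. 120. 120. 120. 120. 120. 120. 120.
  120. 121.]
 [120. 121. 118. 121. 120. 121. 120. 120. 120. 120. 120. 120. 119. 120.
  119. 120.]
 [120. 120. 119. 120. 119. 121. 121. 120. 120. 120. 119. 120. 120. 120.
  120. 119.]
 [119. 120. 120. 135. 135. 134. 136. 133. 134. 136. 134. 133. 132. 119.
  120. 119.]
 [119. 120. 143.  nan 145. 144. 145. 145. 144. 144. 145. 144. 144. 141.
  121. 118.]
 [120. 119. 148. 150. 148. 148. 149. 150. 148. 149. 149. 149. 148. 148.
  119. 119.]
 [119. 119. 150. 150. 150. 150. 150. 150. 150. 149. 150. 151. 150. 149.
  120. 118.]
 [119. 120. 149. 149. 149. 150. 150. 150. 150. 149. 151. 150. 149. 149.
  119.  76.]
 [119. 120. 149. 261. 149. 151. 151. 150. 150. 150. 260. 259. 151. 149.
  120.  77.]
 [119. 120. 265. 264. 151. 151. 150. 151. 150. 150. 262. 264. 150. 150.
  120.  75.]
 [119. 121. 270. 269. 151. 150. 151. 151. 150. 150. 262. 270. 151. 150.
  120.  76.]
 [118. 266. 274. 274. 150. 150. 150. 150. 152. 150. 263. 274. 275. 266.
  121.  76.]]
29 [[-61.9 -64.6]
 [-47.2 -28.8]
 [ -9.5  20.1]] ((520.9130249023438, -240.77919006347656), (88.27691650390625, 49.44198226928711), 88.84911346435547)
2 [[-39.8 -24.2]
 [-32.8 -21. ]
 [-25.7 -17.8]] ((520.6542358398438, -238.18685913085938), (16.104036331176758, 0.0), 166.9960479736328)
```

Run:
```python
from h import *
z=np.load("w1.npz");W=z["W"];T=z["T"];Z=W[...,2]
for n,u,v,h in(("sh UL",305,266,.12),("sh UR",491,268,.12),("sh LR",486,372,.12),("ridge UL",331,320,.15),("ridge UR",467,320,.15)):print(n,*ray(T,u,v,h))
z=np.load("top0.npz");c=env.camera_params("top")
Wt=cloud(z["p"],z["d"],c,np.linalg.inv(c["world_to_cam"]))
m=np.zeros(Wt.shape[:2],bool);m[180:222,255:315]=1
mw=np.zeros(Z.shape,bool);mw[170:250,190:340]=1
for X,mm in((W,mw),(Wt,m)):
  for lo,hi in((.114,.126),(.145,.155)):
    k=mm&(X[...,2]>lo)&(X[...,2]<hi);k=cv2.morphologyEx(k.astype(np.uint8),cv2.MORPH_OPEN,np.ones((3,3)))>0
    q=(X[k][:,:2]-o)@Rp*1000;a=cv2.minAreaRect((X[k][:,:2]*1000).astype(np.float32))
    print(k.sum(),np.percentile(q,[1,50,99],axis=0).round(1).tolist(),a)
```

```text
sh UL [ 0.5536 -0.1729] [12.2 36.6]
sh UR [ 0.5767 -0.2955] [ 11.1 -88.1]
sh LR [ 0.5013 -0.3122] [-66.2 -89.8]
ridge UL [ 0.5309 -0.1982] [-14.9  16.2]
ridge UR [ 0.5475 -0.2809] [-14.8 -68.1]
5008 [[-68.0, -88.4], [-11.6, -10.2], [6.6, 53.8]] ((520.942626953125, -234.29290771484375), (78.60299682617188, 145.91012573242188), 10.395028114318848)
2347 [[-45.7, -68.2], [-25.6, -24.1], [-14.8, 18.1]] ((524.156982421875, -241.49453735351562), (32.60990524291992, 89.66577911376953), 11.279035568237305)
727 [[-69.5, -87.0], [-37.9, 0.4], [5.0, 73.9]] ((519.0360717773438, -223.93148803710938), (77.73666381835938, 164.7183837890625), 11.33687686920166)
260 [[-48.9, -64.2], [-33.1, -21.4], [-16.1, 19.3]] ((521.0113525390625, -239.06602478027344), (34.72138977050781, 85.39253997802734), 10.155009269714355)
```

Run:
```python
from h import *
print(np.round(env.state()["qpos"],1))
to([.523,-.2405,.20],-78.75)
to([.523,-.2405,.20],101.25)
```

```text
[ 23.5  39.8  -6.3  82.3   4.8  58.1 -62.7]
shift [-0.0992 -0.0702 -0.0067] turn [-0.00e+00 -3.00e-04  9.99e-01] rows>= 2.9192948154570546 12.557412938104044
shift [-0.0992 -0.0702 -0.0067] turn [ 3.000e-04 -0.000e+00 -1.001e+00] rows>= 2.9192948154570546 12.582252810393081
```

```bash
python3 -m jog '[[-0.099,-0.07,-0.02,0,0,-1.0,75],[-0.099,-0.07,-0.02,0,0,-1.0,75],[-0.099,-0.07,-0.02,0,0,-1.0,75],[-0.099,-0.07,-0.02,0,0,-1.0,75],[-0.099,-0.07,-0.02,0,0,-1.0,75],[-0.099,-0.07,-0.02,0,0,-1.0,75],[-0.099,-0.07,-0.02,0,0,-1.0,75],[-0.099,-0.07,-0.02,0,0,-1.0,75],[-0.099,-0.07,-0.02,0,0,-1.0,75],[-0.099,-0.07,-0.02,0,0,-1.0,75]]'
python3 - <<'E'
from h import *
to([.523,-.2405,.21],101.25)
E
```

```text
time_s: 6.5
eef_pos: [0.5228, -0.2405, 0.212]
tool_rot: [[0.119, 0.993, -0.002], [0.993, -0.119, 0.001], [0.001, -0.002, -1.0]]
contact_force: [-0.4, -0.2, 0.6]
gripper_width: 0.064
gripper_force: 0.0
shift [-0.      0.0002  0.002 ] turn [-0.001  -0.0007 -0.2012] rows>= 0.049343997637719864 2.529336537752466
```

```bash
python3 -m jog '[[0,0,0,0,0,-0.201,75],[0,0,0,0,0,-0.201,75],[0,0,0,0,0,-0.201,75],[0,0,0,0,0,-0.201,75]]'
python3 - <<'E'
from h import *
p,d,c,T,W=shot("wrist");np.savez("w4.npz",p=p,d=d,W=W,T=T)
cv2.imwrite("pics/w4b.png",cv2.resize(p[:,:,::-1],None,fx=1.5,fy=1.5,interpolation=cv2.INTER_CUBIC))
for lo,hi in((.114,.126),(.145,.155)):
    k=(W[...,2]>lo)&(W[...,2]<hi);k&=np.linalg.norm(W[...,:2]-[.523,-.2405],axis=-1)<.085;k=cv2.morphologyEx(k.astype(np.uint8),cv2.MORPH_OPEN,np.ones((3,3)))>0
    q=(W[k][:,:2]-o)@Rp*1000;print(k.sum(),np.percentile(q,[1,50,99],axis=0).round(1).tolist())
to([.523,-.2405,.143],101.25)
E
```

```text
time_s: 6.83
eef_pos: [0.5228, -0.2406, 0.212]
tool_rot: [[-0.192, 0.981, -0.002], [0.981, 0.192, 0.001], [0.002, -0.001, -1.0]]
contact_force: [0.4, 0.2, 0.1]
gripper_width: 0.064
gripper_force: 0.0
10681 [[-68.5, -84.9], [-30.7, 17.8], [6.2, 59.0]]
5515 [[-47.6, -66.8], [-31.4, -19.3], [-14.9, 19.5]]
shift [-0.      0.0003  0.0692] turn [-0.0007 -0.0009 -0.0052] rows>= 1.6592322161669506 0.06708407519318353
```

View pics/w4b.png

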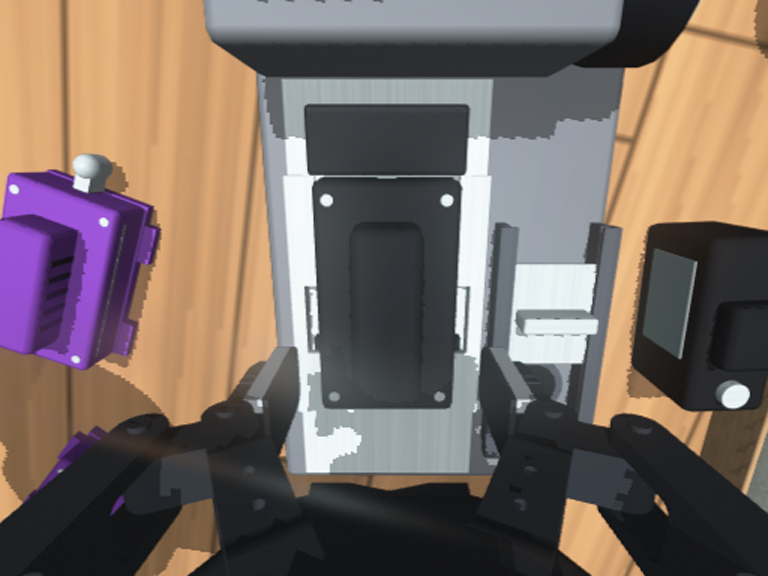

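The pack ridge is centred at about (387,310), straight ahead and parallel to the jaws. The measurement matches the target, so I'll descend and grip.

```bash
python3 -m jog '[[0,0,0.04,0,0,0,75],[0,0,0.06,0,0,0,75],[0,0,0.067,0,0,0,75],[0,0,0.067,0,0,0,0],[0,0,0.067,0,0,0,0],[0,0,0.067,0,0,0,0],[0,0,0.067,0,0,0,0],[0,0,0.067,0,0,0,0]]'
```

```text
time_s: 7.55
eef_pos: [0.5235, -0.2407, 0.1474]
tool_rot: [[-0.188, 0.982, 0.001], [0.982, 0.188, -0.001], [-0.001, 0.001, -1.0]]
contact_force: [-4.9, 2.6, 7.9]
gripper_width: 0.0329
gripper_force: 61.3
```

```bash
python3 -m jog '[[-0.004,0,0,0,0,0,0],[-0.008,0,0,0,0,0,0],[-0.012,0,0,0,0,0,0],[-0.018,0,0,0,0,0,0],[-0.018,0,0,0,0,0,0]]';python3 -m jog '[[-0.012,0,0,0,0,0,0],[-0.024,0,0,0,0,0,0],[-0.032,0,0,0,0,0,0],[-0.032,0,0,0,0,0,0]]'
```

```text
time_s: 7.97
eef_pos: [0.527, -0.2591, 0.1474]
tool_rot: [[-0.188, 0.982, 0.001], [0.982, 0.188, -0.001], [-0.001, 0.001, -1.0]]
contact_force: [-3.4, -0.8, 8.1]
gripper_width: 0.033
gripper_force: 61.4
time_s: 8.3
eef_pos: [0.5337, -0.2919, 0.1475]
tool_rot: [[-0.187, 0.982, 0.003], [0.982, 0.187, -0.002], [-0.002, 0.002, -1.0]]
contact_force: [1.8, -3.9, 7.1]
gripper_width: 0.0329
gripper_force: 61.0
```

```bash
python3 -m jog '[[-0.003,0,0,0,0,0,0],[-0.003,0,0,0,0,0,0],[-0.003,0,0,0,0,0,0]]';python3 -m jog '[[-0.003,0,0,0,0,0,0],[-0.003,0,0,0,0,0,0],[-0.003,0,0,0,0,0,0]]'
```

```text
time_s: 8.55
eef_pos: [0.5342, -0.2934, 0.1474]
tool_rot: [[-0.188, 0.982, 0.002], [0.982, 0.188, -0.001], [-0.001, 0.002, -1.0]]
contact_force: [-0.1, -0.3, 6.2]
gripper_width: 0.0328
gripper_force: 61.0
time_s: 8.8
eef_pos: [0.5347, -0.2952, 0.1474]
tool_rot: [[-0.189, 0.982, 0.002], [0.982, 0.189, 0.0], [-0.0, 0.002, -1.0]]
contact_force: [-2.3, 6.7, 9.5]
gripper_width: 0.0324
gripper_force: 61.4
```

```bash
python3 -m jog '[[-0.003,0,0,0,0,0,0],[-0.003,0,0,0,0,0,0]]';python3 -m jog '[[0.005,0,0,0,0,0,0],[0.005,0,0,0,0,0,0],[0.005,0,-0.004,0,0,0,0],[0.005,0,-0.008,0,0,0,0],[0.005,0,-0.008,0,0,0,0]]'
```

```text
time_s: 8.97
eef_pos: [0.5349, -0.2956, 0.1475]
tool_rot: [[-0.19, 0.982, -0.0], [0.982, 0.19, 0.004], [0.004, 0.0, -1.0]]
contact_force: [-10.4, 22.3, 20.1]
gripper_width: 0.0326
gripper_force: 62.5
time_s: 9.38
eef_pos: [0.5338, -0.2942, 0.1551]
tool_rot: [[-0.188, 0.982, 0.001], [0.982, 0.188, -0.001], [-0.001, 0.001, -1.0]]
contact_force: [-0.1, -0.6, -5.8]
gripper_width: 0.0327
gripper_force: 60.3
```

The pack met the stop (22 N) and now hangs free at about 0.6 kg. I'll lift it higher and refine the bay estimate from the two fixed cameras.

```bash
python3 -m jog '[[0,0,-0.03,0,0,0,0],[0,0,-0.06,0,0,0,0],[0,0,-0.09,0,0,0,0],[0,0,-0.12,0,0,0,0],[0,0,-0.13,0,0,0,0],[0,0,-0.13,0,0,0,0]]'
python3 - <<'E'
from h import *
for n in("top","scene"):
    z=np.load(n+"0.npz");c=env.camera_params(n)
    W=cloud(z["p"],z["d"],c,np.linalg.inv(c["world_to_cam"]))
    m=np.linalg.norm(W[...,:2]-[.52,.17],axis=-1)<.135
    for nm,lo,hi in(("floor",.016,.027),("walls",.031,.041),("hump",.05,.062),("all",.015,.065)):
        k=m&(W[...,2]>lo)&(W[...,2]<hi);k=cv2.morphologyEx(k.astype(np.uint8),cv2.MORPH_OPEN,np.ones((2,2)));nn,l,st,_=cv2.connectedComponentsWithStats(k);k=l==1+np.argmax(st[1:,4])
        (cx,cy),(w,h),a=cv2.minAreaRect((W[k][:,:2]*1000).astype(np.float32));print(n,nm,k.sum(),[round(v,1) for v in(cx,cy,w,h,a)])
to([.505,.10,.28],83)
E
```

```text
time_s: 9.88
eef_pos: [0.5343, -0.2942, 0.2865]
tool_rot: [[-0.188, 0.982, 0.003], [0.982, 0.188, -0.002], [-0.003, 0.003, -1.0]]
contact_force: [0.3, -0.3, -5.8]
gripper_width: 0.0326
gripper_force: 62.4
top floor 1270 [527.5, 156.4, 182.3, 99.4, 68.3]
top walls 47 [446.7, 118.6, 67.1, 10.3, 89.1]
top hump 202 [520.2, 264.7, 28.1, 124.7, 75.6]
top all 2175 [511.9, 181.8, 210.6, 124.3, 83.0]
scene floor 1991 [519.7, 170.9, 178.1, 101.0, 75.4]
scene walls 574 [504.6, 172.3, 181.2, 142.3, 82.8]
scene hump 420 [509.1, 269.0, 23.4, 155.7, 86.9]
scene all 3774 [498.3, 181.1, 195.0, 155.4, 82.3]
shift [0.3927 0.0453 0.0056] turn [0.0022 0.0014 0.1982] rows>= 9.481170831159503 2.4915548088927997
```

```bash
python3 -m jog '[[0.393,0.045,0.006,0.002,0.001,0.198,0],[0.393,0.045,0.006,0.002,0.001,0.198,0],[0.393,0.045,0.006,0.002,0.001,0.198,0],[0.393,0.045,0.006,0.002,0.001,0.198,0],[0.393,0.045,0.006,0.002,0.001,0.198,0],[0.393,0.045,0.006,0.002,0.001,0.198,0],[0.393,0.045,0.006,0.002,0.001,0.198,0],[0.393,0.045,0.006,0.002,0.001,0.198,0],[0.393,0.045,0.006,0.002,0.001,0.198,0],[0.393,0.045,0.006,0.002,0.001,0.198,0]]'
python3 -m jog '[[0,0,0,0,0,0,0],[0,0,0,0,0,0,0]]'
python3 - <<'E'
from h import *
p,d,c,T,W=shot("wrist");np.savez("w5.npz",p=p,d=d,W=W,T=T)
cv2.imwrite("pics/w5b.png",cv2.resize(p[:,:,::-1],None,fx=1.5,fy=1.5,interpolation=cv2.INTER_CUBIC))
E
```

```text
time_s: 10.72
eef_pos: [0.5019, 0.1054, 0.2766]
tool_rot: [[0.117, 0.993, -0.005], [0.993, -0.117, 0.003], [0.002, -0.005, -1.0]]
contact_force: [1.0, 0.6, -5.1]
gripper_width: 0.0329
gripper_force: 62.1
time_s: 10.88
eef_pos: [0.5028, 0.1017, 0.2765]
tool_rot: [[0.118, 0.993, -0.005], [0.993, -0.118, 0.001], [0.001, -0.006, -1.0]]
contact_force: [0.6, -0.3, -4.9]
gripper_width: 0.0329
gripper_force: 62.1
```

View pics/w5b.png

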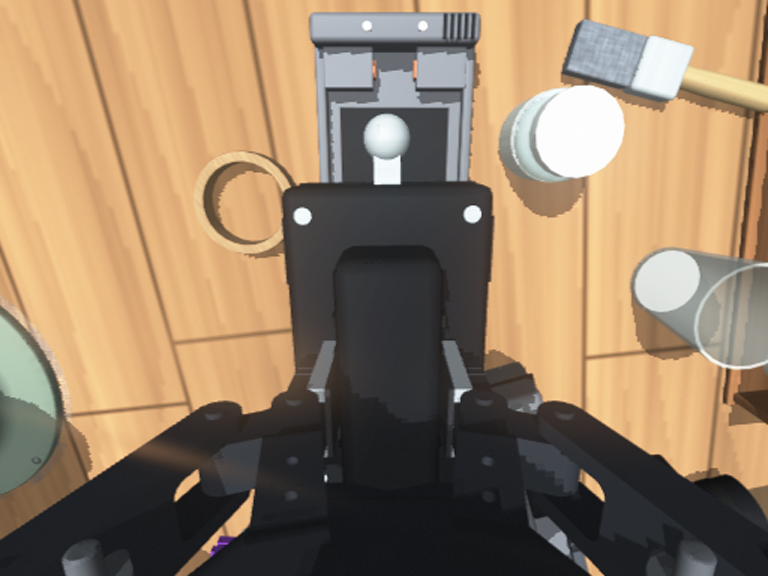

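The view shows the hump at (311–481,14–46) and the slot near (395,70), with the bay below it. The held pack's stud ball is at (386,135), and its front shoulder corners are at about (290,188) and (490,188).

Run:
```python
from h import *
z=np.load("w5.npz");W=z["W"];T=z["T"];Z=W[...,2]
u=np.array([.12,.993]);n=np.array([.993,-.12])
v,uu=np.mgrid[:384,:512]
def rep(nm,k):
    k=cv2.morphologyEx(k.astype(np.uint8),cv2.MORPH_OPEN,np.ones((3,3)))>0
    q=W[k][:,:2];r=cv2.minAreaRect((q*1000).astype(np.float32));print(nm,k.sum(),[np.round(x,1) for x in r],"z",np.median(Z[k]).round(4))
reg=(uu>195)&(uu<330)&(v<125)
rep("hump",reg&(v<40)&(Z>.051)&(Z<.062))
rep("walls",reg&(v>45)&(Z>.031)&(Z<.0395))
rep("endblocks",reg&(Z>.0395)&(Z<.046))
rep("floor+",reg&(v>55)&(Z>.017)&(Z<.027))
S=env.state();A=np.array(S["tool_rot"]);p0=np.array(S["eef_pos"])
Q=(W-p0)@A  # tool coords
zt=Q[...,2];k=(uu>180)&(uu<335)&(v>100)&(v<230)
for nm,lo,hi in(("shoulder",.022,.034),("ridge",-.009,.003),("stud",.03,.08)):
    m=k&(zt>lo)&(zt<hi)
    if nm=="stud": m&=(v<122)&(v>74)
    m=cv2.morphologyEx(m.astype(np.uint8),cv2.MORPH_OPEN,np.ones((3,3)))>0
    q=Q[m]*1000;print(nm,m.sum(),np.percentile(q,[1,50,99],axis=0).round(1).tolist(),cv2.minAreaRect(q[:,:2].astype(np.float32))[2])
c=env.camera_params("wrist")
# floor far edge & walls by pixel rays
for nm,x,y,h in(("slotL",375,70,.042),("slotR",415,70,.042),("humpTL",311,14,.056),("humpTR",480,14,.056),("endL",327,92,.042),("endR",464,92,.042)):print(nm,ray(T,x,y,h)[0])
```

```text
hump 2357 [array([525.9, 266.2]), array([ 19.6, 123.8]), np.float64(82.9)] z 0.0557
walls 1002 [array([518.1, 200.3]), array([ 85.4, 124.2]), np.float64(83.2)] z 0.0357
endblocks 1809 [array([523.2, 243.2]), array([ 28.4, 108.1]), np.float64(83.0)] z 0.042
floor+ 4371 [array([517.5, 195.9]), array([ 77.3, 108.8]), np.float64(83.5)] z 0.0222
shoulder 9563 [[7.5, -36.8, 26.5], [47.8, 0.2, 28.1], [65.4, 36.9, 31.9]] 89.41082763671875
ridge 4087 [[19.6, -16.2, -3.3], [33.4, 0.2, -1.8], [45.6, 16.4, 2.4]] 89.28936004638672
stud 376 [[66.4, -6.2, 42.1], [72.5, -0.5, 45.2], [77.4, 4.7, 46.9]] 89.73197937011719
slotL [0.5083 0.2423]
slotR [0.5387 0.2387]
humpTL [0.4678 0.2809]
humpTR [0.5872 0.2666]
endL [0.4694 0.2314]
endR [0.5748 0.2188]
```

Run:
```python
from h import *
to([.5126,.1574,.2765],83);to([.5126,.1574,.13],83)
```

```text
shift [0.0577 0.0026 0.0001] turn [-0.0035 -0.0002  0.0009] rows>= 1.3858014062670694 0.04512562518380115
shift [0.0577 0.0034 0.1466] turn [-0.0035 -0.0002  0.0009] rows>= 3.7798450725670225 0.04512562518380115
```

```bash
python3 -m jog '[[0.03,0.0015,0,-0.0035,0,0.001,0],[0.058,0.0026,0,-0.0035,0,0.001,0],[0.058,0.0026,0.03,-0.0035,0,0.001,0],[0.058,0.003,0.07,-0.0035,0,0.001,0],[0.058,0.003,0.1,-0.0035,0,0.001,0],[0.058,0.0034,0.125,-0.0035,0,0.001,0],[0.058,0.0034,0.14,-0.0035,0,0.001,0],[0.058,0.0034,0.14,-0.0035,0,0.001,0],[0.058,0.0034,0.14,-0.0035,0,0.001,0]]'
python3 - <<'E'
from h import *
to([.5126,.1574,.0945],83)
E
```

```text
time_s: 11.68
eef_pos: [0.5133, 0.157, 0.1376]
tool_rot: [[0.124, 0.992, 0.0], [0.992, -0.124, 0.0], [0.0, 0.0, -1.0]]
contact_force: [0.7, -0.1, -4.1]
gripper_width: 0.0332
gripper_force: 62.0
shift [ 0.0003 -0.0008  0.0431] turn [ 0.0003 -0.0001 -0.0012] rows>= 1.0328738789051373 0.01504412664938491
```

```bash
python3 -m jog '[[0,-0.0008,0.012,0,0,0,0],[0,-0.0008,0.022,0,0,0,0],[0,-0.0008,0.03,0,0,0,0],[0,-0.0008,0.035,0,0,0,0],[0,-0.0008,0.039,0,0,0,0],[0,-0.0008,0.039,0,0,0,0]]';python3 -m jog '[[0,0,0.001,0,0,0,0],[0,0,0.002,0,0,0,0],[0,0,0.003,0,0,0,0],[0,0,0.003,0,0,0,0]]'
```

```text
time_s: 12.18
eef_pos: [0.5125, 0.1582, 0.0985]
tool_rot: [[0.122, 0.992, 0.001], [0.992, -0.122, 0.001], [0.001, 0.001, -1.0]]
contact_force: [-0.4, -0.5, -6.1]
gripper_width: 0.0326
gripper_force: 62.1
time_s: 12.52
eef_pos: [0.5129, 0.1582, 0.0963]
tool_rot: [[0.123, 0.992, 0.002], [0.992, -0.123, 0.001], [0.001, 0.002, -1.0]]
contact_force: [-0.4, -0.0, -5.2]
gripper_width: 0.033
gripper_force: 62.1
```

```bash
python3 -m jog '[[0,0,0.001,0,0,0,0],[0,0,0.0015,0,0,0,0],[0,0,0.0015,0,0,0,0]]';python3 -m jog '[[0,0,0.001,0,0,0,0],[0,0,0.001,0,0,0,0]]'
```

```text
time_s: 12.77
eef_pos: [0.5129, 0.1582, 0.0948]
tool_rot: [[0.123, 0.992, 0.002], [0.992, -0.123, 0.001], [0.001, 0.002, -1.0]]
contact_force: [-0.1, -0.8, -3.7]
gripper_width: 0.0325
gripper_force: 62.5
time_s: 12.93
eef_pos: [0.513, 0.1582, 0.0944]
tool_rot: [[0.123, 0.992, 0.003], [0.992, -0.123, 0.001], [0.001, 0.003, -1.0]]
contact_force: [-4.7, -2.6, 13.1]
gripper_width: 0.0329
gripper_force: 64.3
```

The pack is resting on the floor at the expected height, so I'll release it, retreat and check.

```bash
python3 -m jog '[[0,0,-0.001,0,0,0,0],[0,0,-0.001,0,0,0,65],[0,0,-0.001,0,0,0,65],[0,0,-0.001,0,0,0,65],[0,0,-0.001,0,0,0,65],[0,0,-0.02,0,0,0,65],[0,0,-0.05,0,0,0,65],[0,0,-0.09,0,0,0,65],[0,0,-0.13,0,0,0,65],[0,0,-0.17,0,0,0,65]]'; python3 -m jog '[[-0.05,0,-0.01,0,0,0,65],[-0.05,0,-0.01,0,0,0,65],[-0.05,0,-0.01,0,0,0,65]]'
python3 - <<'E'
from h import *
p,d,c,T,W=shot("wrist");Z=W[...,2]
for nm,lo,hi in(("shoulder",.06,.074),("ridge",.09,.104)):
    k=(Z>lo)&(Z<hi)&(np.linalg.norm(W[...,:2]-[.5126,.1574],axis=-1)<.08);k=cv2.morphologyEx(k.astype(np.uint8),cv2.MORPH_OPEN,np.ones((3,3)))>0
    q=W[k];r=cv2.minAreaRect((q[:,:2]*1000).astype(np.float32));P=np.c_[q[:,:2],np.ones(len(q))];f=np.linalg.lstsq(P,q[:,2],rcond=None)[0]
    print(nm,k.sum(),r,np.median(q[:,2]),"tilt",np.degrees(f[:2]).round(2))
t,_=env.capture("top")[:2]
cv2.imwrite("pics/fin.png",np.hstack([cv2.resize(p[:,:,::-1],(400,300)),cv2.resize(t[100:310,110:390,::-1],(400,300))]))
E
```

```text
time_s: 13.77
eef_pos: [0.5119, 0.1582, 0.2656]
tool_rot: [[0.122, 0.993, 0.002], [0.993, -0.122, 0.001], [0.001, 0.002, -1.0]]
contact_force: [1.5, -0.5, 0.6]
gripper_width: 0.0554
gripper_force: 0.0
time_s: 14.02
eef_pos: [0.5067, 0.1055, 0.2748]
tool_rot: [[0.126, 0.992, 0.004], [0.992, -0.126, -0.001], [-0.0, 0.004, -1.0]]
contact_force: [0.7, 0.6, -0.9]
gripper_width: 0.0556
gripper_force: 0.0
shoulder 4748 ((514.0602416992188, 157.78329467773438), (130.02523803710938, 76.02747344970703), 84.08406066894531) 0.06687893466331946 tilt [-0.03  0.  ]
ridge 2797 ((514.0150756835938, 157.7046661376953), (90.04218292236328, 35.460472106933594), 83.4424057006836) 0.09675014702123375 tilt [-0.22 -0.02]
```

View pics/fin.png

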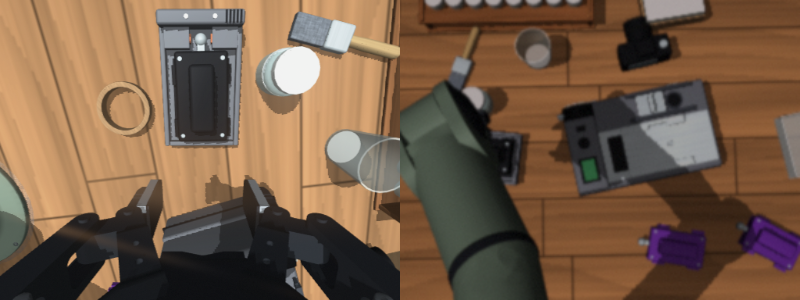

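The pack sits flat in the bay at about (202,95), with its stud in the slot. Shoulder height is 0.067 m and tilt is about 0. The jar and tape are undisturbed, and the catch is still aside.

```bash
python3 -c "
from workcell import env
print(env.close_job())"
```

```text
the job is handed in; nothing more can be done
None
```

The catch was slid fully aside and the button pressed to its bottom. The pack was pushed to the end stop, lifted out, and set flat in the charger bay with its stud in the slot, and the job was handed in at about 14 s.

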